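Lock the filter cover of the dust extractor

TASK

The small dust extractor on the workbench has a new filter, and its hinged filter cover still stands ajar on its springy seal. Set the fingertips in the slot of the round cam latch, press the cover down flush and, keeping it down, turn the latch a quarter turn clockwise (seen from above) as far as it goes, so that the cover stays shut and locked when you let go. This is fingertip work: do not lift the cover open, and leave the drill, the tape measure and the wood offcut where they are.

Things in the scene. Friction and masses are not known exactly. Their poses are not given: they have to be found in the camera images.
- extractor: dust extractor, grey, 400 x 320 mm, 257 mm high, fixed on the bench. Origin: centre of its underside on the bench; x points from its front (hose port, latch side) to its rear (handle), y to its left, z up. The top is level at 257 mm; the filter cover lies flush in it when shut
- cover (a joint): hinge of the filter cover, rad: 0 = shut and flush (stop), grows as the latch edge rises. It starts ajar at 0.10 to 0.23. A springy seal and a stiff hinge: pressing it fully home at the latch takes about 6 N, and unlocked it springs back to about 0.08 or more when let go
- cover_hinge (a point): the middle of the cover's hinge axis, at the far (rear) edge of the cover's top face, 257 mm above the bench. The hinge axis is this frame's y. The cover is a grey plate 240 mm long (towards -x of this frame), 222 mm wide, 22 mm thick, its top face at z = 0 of this frame. The frame turns with the cover
- latch (a joint): turn of the cam latch in the cover, rad: 0 = unlocked (slot parallel to the cover's front edge, white pointer to the extractor's -y), 1.57 = locked (pointer to the front edge); stops at both ends. Starts at 0 to 0.2, grows clockwise from above. Takes about 0.06 Nm; stays where left. From about 0.8 its tongue passes under the rim if the cover is within 4 mm of home; else it fouls the rim
- latch_slot (a point): centre of the slot's floor, on the latch's turning axis. z = turning axis, out of the cover; y runs along the slot; x across it. The latch is a round black dial, 83 mm across, flush in the cover (1 mm proud); the slot is 28 mm wide, 64 mm long, closed at both ends, 16 mm deep, with a bright metal floor. The turning axis is 182 mm from the hinge axis and the slot floor 15 mm below the cover's top face: with the cover shut the floor is 242 mm above the bench
- drill: cordless drill standing on its battery beside the extractor, orange and black, 200 mm long and high; origin under its battery. Leave alone
- offcut: wood offcut, 160 x 70 x 35 mm, lying on the bench beside the extractor; origin at the centre of its underside. Leave alone
- tape: tape measure, black, 75 x 68 x 36 mm, lying on the rear top of the extractor behind the cover; origin at the centre of its underside. Leave alone

How it is judged:
By the outcome, as a careful person would: the job done as asked, in the order asked, and still so for the second after the job is handed in, with the robot touching nothing.
It also fails if it takes over 40 s, if anything falls off the work surface, if the arm or the gripper's body presses on something with over 40 N, if the wrist force passes 120 N, or if a joint passes its speed limit or range.

ROBOT

A 7-joint arm with a two-finger parallel gripper is mounted at the origin on the work surface. World frame = base frame: x ahead of the robot, y to its left, z up, the work surface at z = 0. Lengths are in m, angles in degrees, forces in N, time in s.
With the tool pointing down it reaches from about 0.425 to 0.875 m from the base axis. Payload 4.7 kg.
Tool frame: the origin (TCP) lies at the very end of the fingers, on their centre line; the grasp point (between the pads) lies 19 mm behind it; z points along the fingers, y is the line along which they close (so a half turn about z gives the same grasp; the last joint's range is limited). The gripper opens to 87 mm and grips with 3 to 60 N. Pads are 19 mm wide; open, the fingers measure 117 mm over their backs; the gripper's body (75 mm by 190 mm) begins 51 mm behind the grasp point.
Start: joints at [-73.734, 18.392, -4.016, 83.108, 1.295, 78.541, -3.26], TCP at [0.173, 0.626, 0.223] pointing down, gripper open.
Joint ranges: [-163.93, 163.93], [-17.29, 119.83], [-79.2, 71.16], [3.27, 140.29], [-89.18, 269.18], [5.43, 117.66], [-154.24, 154.24]. Speed limits (degrees/s): [147.25, 147.25, 180, 180, 180, 180, 180].

INTERFACE

Orientations are given as [roll, pitch, yaw] about the fixed x, y, z axes, in that order (R = Rz(yaw) Ry(pitch) Rx(roll)).
In Python, from cell import get_obs, read_camera, sign_off, silhouettes gives the robot as it stands.
- The arm moves only by the tool play_rows, never from a script. Its argument "steps" is a list that holds one entry, the list of rows, each a list of 7 numbers: the shift along the tool's x, y, z in m, then the turn, a rotation vector about the tool's x, y, z in rad, then the finger opening in m, from 0 to 0.087. A call has 1 to 12 rows; each row shifts and turns the commanded pose from where the row before left it, along the tool's axes as they then stand; what a row does not reach is not made up. A row lasts 1/10 s, in which the tool goes at most 50 mm and 8.59 degrees, less where a joint would pass 70% of its speed; a pose out of reach is approached as far as the arm can. A call is refused whole if a number of a shift passes 0.05 or a number of a turn 0.15, either way. A call with a gripper value outside its range is refused whole. The fingers move at their own pace and stop on an object; "force" is the grip in N (left out, the last holds). Time passes only in rows, so rows that do not move let the fingers close. It gives the time, the measured TCP pose, the force, the opening and the grip force at its end, in the units of the state.
- get_obs(): the state, without advancing time (a new reading comes with each control period).
- read_camera(name): name is "side" or "top" or "wrist"; returns a dict with "frame" (480x640x3 uint8, red, green, blue), "intrinsics" (3x3 intrinsics, pixels), "k1" (the pictures are not rectified: a ray, as slopes to the right and down, at radius r is drawn at 1 + k1 r^2 times it, then the intrinsics apply), "view" (4x4, takes a point from world to camera coordinates). Camera axes: x right, y up, looking along -z (the intrinsics and any distortion apply to the point x, -y, -z); pixel columns grow to the right and rows downward; lengths in m; the calibration is good to about 2 mm. A picture is of the moment at which its call begins. There is no depth.
- sign_off(): hands the job in; it is judged then, once.
Trained networks look in the newest picture that a camera, given by its name, has taken for a name from the list of things; names that differ only in an ending like _2 or _b are one class to them, and where a whole thing is asked for, a point or a joint stands for the part that bears it (a point fixed in the world has none). Each returns a list of dicts, best first, with "p" (0 to 1); they miss things now and then, are a little off and sometimes report something else, mostly with a low value. They report only what shows in the picture. A call takes as long as a camera call.
- silhouettes(camera, name): "pixels" (480x640 bool, what is visible of it) and "extent" ([left, top, right, bottom] in pixels, round what is visible of it).
The state is a dict: "time_s": time; "qpos": joint angles; "joint_velocities": joint speeds; "effort": joint torques, N m; "tool_pos": TCP position; "tool_rot": TCP orientation; "force": force on the tool from outside, world axes, zero at the start; "wrist_torque": the same for the moment, N m; "grip_width": finger opening in m; "grasp_force": force on a finger pad.
Only numpy, scipy, OpenCV 4.12 (cv2) and the standard library are available. Lean on these libraries where they do the work, as an engineer would, in place of code of your own. Each camera call takes 0.05 s, during which the arm holds its last target. There are 200 camera calls.

## Working session

There is one attempt and no reset: what is moved stays moved. The work goes in short steps, Python scripts to look and compute and a tool call to move; the robot and the scene stay as the last step left them, time stands still between calls to the robot, and variables do not carry over. Pictures are saved under pics/ and viewed, at most 10 in all, crops included, and the job is handed in when it is done.

Besides the shell and the picture viewer there is one more tool, called as a command line: name --argument value ..., lists and objects as JSON in quotes. play_rows: Moves the arm, as the interface text tells. Its arguments: {"type":"object","properties":{"steps":{"type":"array","items":{"type":"array","items":{"type":"array","items":{"type":"number"}}}},"force":{"type":"number"}},"required":["steps"]}

```bash
mkdir -p pics
cat > h.py <<'E'
import numpy as np, cv2
from cell import *
def snap(c):
    d=read_camera(c); return d
def save(d,n): cv2.imwrite(f'pics/{n}.png',d['frame'][:,:,::-1])
def ray(d,px):
    K=np.array(d['intrinsics']);k=d['k1'];V=np.array(d['view'])
    u=np.array([(px[0]-K[0,2])/K[0,0],(px[1]-K[1,2])/K[1,1]]);s=u.copy()
    for _ in range(20): s=u/(1+k*(s@s))
    R=V[:3,:3];o=-R.T@V[:3,3]
    return o,R.T@np.array([s[0],-s[1],-1.])
def at_z(d,px,z):
    o,v=ray(d,px); return o+v*(z-o[2])/v[2]
def proj(d,P):
    K=np.array(d['intrinsics']);V=np.array(d['view']);c=V[:3,:3]@np.asarray(P,float)+V[:3,3]
    s=np.array([c[0],-c[1]])/-c[2]; s=s*(1+d['k1']*(s@s))
    return s*[K[0,0],K[1,1]]+K[:2,2]
def cen(m):
    y,x=np.nonzero(m); return np.array([x.mean(),y.mean()])
E
python3 - <<'E'
from h import *
for c in ['top','side']:
    d=snap(c);save(d,c+'0')
    print(c,np.array(d['view']).round(3).tolist(),d['k1'])
    for n in ['latch','cover','extractor','drill','offcut','tape']:
        for r in silhouettes(c,n)[:2]: print(n,round(r['p'],2),np.round(r['extent']),cen(r['pixels']).round(1),at_z(d,cen(r['pixels']),.27).round(3))
o=get_obs();print(o)
E
```

```text
top [[0.009, -1.0, 0.016, 0.015], [0.988, 0.011, 0.156, -0.684], [-0.156, 0.015, 0.988, -1.507], [0.0, 0.0, 0.0, 1.0]] -0.13678575594373413
latch 0.62 [338. 267. 382. 301.] [360.4 281.4] [ 0.553 -0.057  0.27 ]
cover 0.7 [309. 202. 408. 309.] [360.5 257.5] [ 0.606 -0.058  0.27 ]
extractor 0.95 [286. 132. 435. 331.] [358.6 235.9] [ 0.654 -0.054  0.27 ]
drill 0.57 [450. 199. 516. 283.] [483.3 246.2] [ 0.634 -0.334  0.27 ]
offcut 0.93 [226. 240. 262. 305.] [242.9 271.7] [0.571 0.201 0.27 ]
tape 0.63 [362. 154. 399. 196.] [380.7 176.3] [ 0.791 -0.104  0.27 ]
tape 0.63 [227. 241. 261. 300.] [243.  271.5] [0.572 0.2   0.27 ]
side [[0.84, 0.543, 0.004, -0.575], [-0.44, 0.677, 0.59, 0.156], [0.318, -0.497, 0.807, -1.378], [0.0, 0.0, 0.0, 1.0]] -0.12800053437902306
latch 0.78 [220. 192. 268. 239.] [243.6 214.9] [ 0.543 -0.045  0.27 ]
cover 0.8 [172. 161. 364. 330.] [269.4 241.2] [ 0.613 -0.065  0.27 ]
cover 0.59 [220. 194. 268. 238.] [243.5 215.2] [ 0.543 -0.045  0.27 ]
extractor 0.75 [149. 154. 448. 446.] [300.9 290.8] [ 0.711 -0.116  0.27 ]
drill 0.95 [149. 381. 225. 479.] [182.9 434.1] [ 0.
[... 165 characters left out ...]
': 0.7, 'qpos': array([-73.73367776,  18.38936238,  -4.01469241,  83.10542457,
         1.29528934,  78.54010408,  -3.26085457]), 'joint_velocities': array([ 0.06315706, -0.08946169, -0.04364109, -0.07303785,  0.0644202 ,
        0.09663247, -0.05057074]), 'effort': array([-5.20060366e-04, -4.90941274e+01, -4.03198488e-01, -3.12709737e+01,
       -6.37914031e-02,  3.36472190e-02,  2.15585646e-05]), 'tool_pos': array([0.17330678, 0.62651669, 0.22263405]), 'tool_rot': array([1.79989753e+02, 3.33658842e-03, 1.64540294e+02]), 'force': array([ 0.39940265, -0.02112441,  0.13196586]), 'wrist_torque': array([0.00729233, 0.02260986, 0.00279134]), 'grasp_force': 0.0, 'grip_width': 0.08705551395895715}
```

View pictures.

View pics/top0.png

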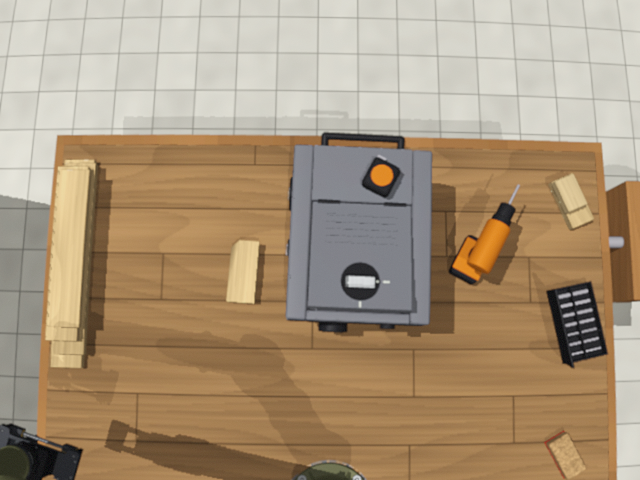

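View pics/side0.png

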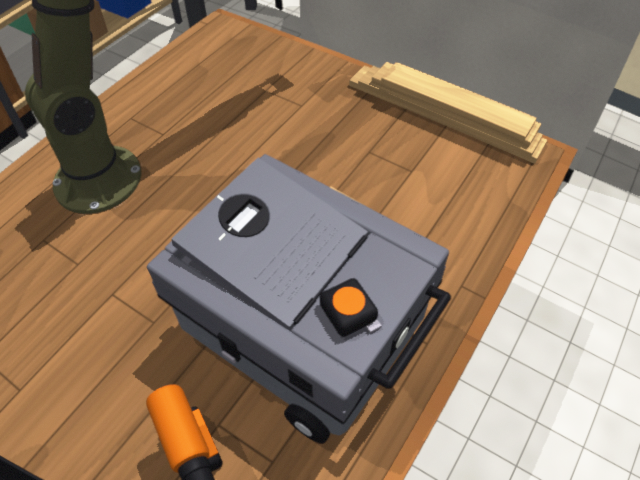

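```bash
cat > m.py <<'E'
from h import *
t=snap('top');a=cen(silhouettes('top','latch')[0]['pixels'])
s=snap('side');b=cen(silhouettes('side','latch')[0]['pixels'])
o1,v1=ray(t,a);o2,v2=ray(s,b)
k=np.linalg.lstsq(np.c_[v1,-v2],o2-o1,rcond=None)[0]
print('latch',o1+v1*k[0],o2+v2*k[1])
for p in [(319,201),(405,204),(294,145),(431,152),(287,320),(430,324)]: print('t',p,at_z(t,p,.257).round(3))
for p in [(365,236),(294,322),(447,247)]: print('s',p,at_z(s,p,.257).round(3))
i=silhouettes('side','cover')[0]['pixels']
for c,d in(('top',t),('side',s)):
    g=cv2.resize(d['frame'][250:320,300:420] if c=='top' else d['frame'][150:300,140:380],None,fx=3.3 if c=='side' else 5,fy=3.3 if c=='side' else 5,interpolation=2)
    cv2.imwrite(f'pics/c_{c}.png',g[:,:,::-1])
E
python3 m.py
```

```text
latch [ 0.55094969 -0.05620508  0.28609699] [ 0.55270162 -0.05438925  0.28610605]
t (319, 201) [0.735 0.035 0.257]
t (405, 204) [ 0.73  -0.16   0.257]
t (294, 145) [0.866 0.094 0.257]
t (431, 152) [ 0.854 -0.222  0.257]
t (287, 320) [0.467 0.102 0.257]
t (430, 324) [ 0.461 -0.213  0.257]
s (365, 236) [0.737 0.039 0.257]
s (294, 322) [ 0.729 -0.162  0.257]
s (447, 247) [0.864 0.095 0.257]
```

play_rows --steps '[[[0, 0, -0.048, 0, 0, -0.109, 0.022], [0, 0, -0.048, 0, 0, -0.109, 0.022], [0, 0, -0.04, 0, 0, 0, 0.022], [-0.0243, -0.0388, 0, 0, 0, 0, 0.022], [-0.0243, -0.0388, 0, 0, 0, 0, 0.022], [-0.0243, -0.0388, 0, 0, 0, 0, 0.022], [-0.0243, -0.0388, 0, 0, 0, 0, 0.022], [-0.0243, -0.0388, 0, 0, 0, 0, 0.022], [-0.0243, -0.0388, 0, 0, 0, 0, 0.022], [-0.0243, -0.0388, 0, 0, 0, 0, 0.022], [-0.0243, -0.0388, 0, 0, 0, 0, 0.022], [-0.0243, -0.0388, 0, 0, 0, 0, 0.022]]]'

```text
time_s: 2.15
tool_pos: [0.3742, 0.2646, 0.3589]
tool_rot: [179.9, 0.0, 177.0]
force: [1.1, 0.3, 0.3]
grip_width: 0.0221
grasp_force: 0.0
```

play_rows --steps '[[[-0.0243, -0.0388, 0, 0, 0, 0, 0.022], [-0.0243, -0.0388, 0, 0, 0, 0, 0.022], [-0.0243, -0.0388, 0, 0, 0, 0, 0.022], [-0.0243, -0.0388, 0, 0, 0, 0, 0.022], [-0.0243, -0.0388, 0, 0, 0, 0, 0.022], [-0.0243, -0.0388, 0, 0, 0, 0, 0.022], [-0.0243, -0.0388, 0, 0, 0, 0, 0.022], [-0.0243, -0.0388, 0, 0, 0, 0, 0.022], [0, 0, 0, 0, 0, 0, 0.022], [0, 0, 0, 0, 0, 0, 0.022]]]'

```text
time_s: 3.15
tool_pos: [0.5517, -0.0545, 0.3583]
tool_rot: [-180.0, -0.0, 176.9]
force: [0.5, 0.5, 0.4]
grip_width: 0.022
grasp_force: 0.0
```

Run:
```python
from h import *
d=snap('wrist');save(d,'w1');o=get_obs()
print(o['tool_pos'],o['tool_rot'],o['grip_width'],o['force'])
for r in silhouettes('wrist','latch'): print(r['p'],r['extent'],cen(r['pixels']))
print(proj(d,o['tool_pos']),np.array(d['view']).round(3).tolist())
# bright low-saturation slot floor
hsv=cv2.cvtColor(d['frame'],cv2.COLOR_RGB2HSV)
m=((hsv[...,2]>190)&(hsv[...,1]<40)).astype('uint8')
n,l,st,c=cv2.connectedComponentsWithStats(m)
for i in range(1,n):
    if st[i,4]>150: print(st[i],c[i],cv2.minAreaRect(np.argwhere(l==i)[:,::-1].astype('float32')))
```

```text
[ 0.55153642 -0.05287324  0.35841075] [ 1.79962679e+02 -2.93365618e-02  1.77049543e+02] 0.02185627969518967 [-0.21042642 -0.04248847  0.08363898]
0.72 [258.9, 193.7, 373.6, 301.8] [317.40008901 244.77803738]
[324.05964391 290.15314371] [[0.055, 0.998, -0.001, 0.025], [-0.962, 0.053, -0.269, 0.603], [-0.269, 0.016, 0.963, -0.37], [0.0, 0.0, 0.0, 1.0]]
[402 128  65  22 538] [442.41449814 142.76022305] ((434.0, 138.5), (21.0, 64.0), 90.0)
[ 461  129   62  167 6655] [491.88790383 202.39489106] ((488.1542663574219, 209.65054321289062), (51.43387985229492, 166.4595184326172), 7.4314093589782715)
[ 167  130  182   24 3435] [263.62620087 141.64104803] ((257.60589599609375, 141.61831665039062), (21.14129066467285, 181.04080200195312), 89.08334350585938)
[128 139  31  29 605] [144.12066116 151.70247934] ((143.18275451660156, 153.05838012695312), (28.07133674621582, 29.28253746032715), 85.91438293457031)
[ 280  236   72   25 1297] [317.31688512 249.16576715] ((315.4691162109375, 247.96261596679688), (23.0882568359375, 71.29483795166016), 89.13194274902344)
[ 482  445   61   25 1250] [511.8368 457.3672] ((512.0157470703125, 457.3548583984375), (22.289106369018555, 61.006439208984375), 87.45519256591797)
```

View pics/w1.png

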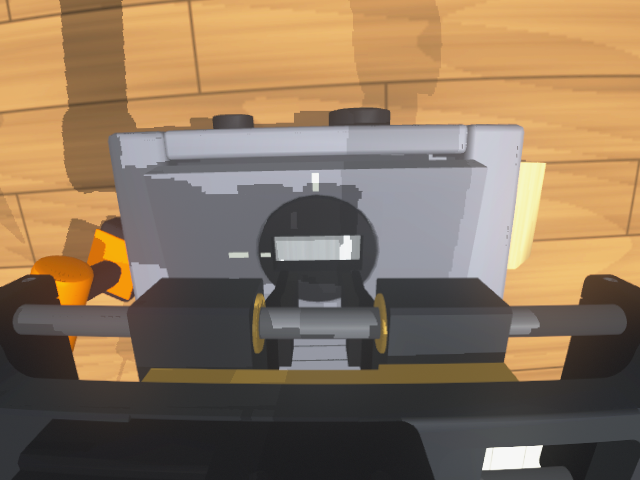

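Run:
```python
from h import *
d=snap('wrist');o=get_obs();print(o['tool_pos'],o['time_s'])
for z in(.28,.286,.292): print(z,at_z(d,(318,247.5),z).round(4))
P=[at_z(d,p,.271) for p in((275,249),(361,247.5),(318,236),(318,261))]
print(np.round(P,4))
for p in [(232,255),(270,255),(315,173),(315,190),(265,247),(377,247),(318,193)]: print(p,at_z(d,p,.287).round(4))
```

```text
[ 0.55145797 -0.051764    0.35859473] 3.3
0.28 [ 0.553  -0.0539  0.28  ]
0.286 [ 0.5511 -0.0537  0.286 ]
0.292 [ 0.5492 -0.0536  0.292 ]
[[ 0.5553 -0.0867  0.271 ]
 [ 0.5574 -0.0215  0.271 ]
 [ 0.5467 -0.0536  0.271 ]
 [ 0.5666 -0.0546  0.271 ]]
(232, 255) [ 0.5533 -0.1155  0.287 ]
(270, 255) [ 0.5547 -0.0882  0.287 ]
(315, 173) [ 0.4986 -0.053   0.287 ]
(315, 190) [ 0.5099 -0.0536  0.287 ]
(265, 247) [ 0.5485 -0.0913  0.287 ]
(377, 247) [ 0.5525 -0.0119  0.287 ]
(318, 193) [ 0.5121 -0.0517  0.287 ]
```

play_rows --steps '[[[0, 0, 0.03, 0, 0, 0, 0.022], [0, -0.001, 0.03, 0, 0, 0, 0.022], [0, 0, 0.01, 0, 0, 0, 0.022], [0, 0, 0.008, 0, 0, 0, 0.022], [0, 0, 0, 0, 0, 0, 0.022], [0, 0, 0, 0, 0, 0, 0.022]]]'

```text
time_s: 3.9
tool_pos: [0.5521, -0.0543, 0.2816]
tool_rot: [180.0, 0.1, 177.1]
force: [-0.4, -1.0, -0.1]
grip_width: 0.022
grasp_force: 0.0
```

Run:
```python
from h import *
o=get_obs();print(o['tool_pos'],o['force'])
d=snap('wrist');s=snap('side')
g=np.hstack([cv2.resize(d['frame'][180:300,230:410],(400,267)),cv2.resize(s['frame'][130:280,140:365],(400,267))])
cv2.imwrite('pics/w2.png',g[:,:,::-1])
```

```text
[ 0.55209231 -0.054323    0.28164857] [-0.43080103 -0.96637253 -0.07397284]
```

View pics/w2.png

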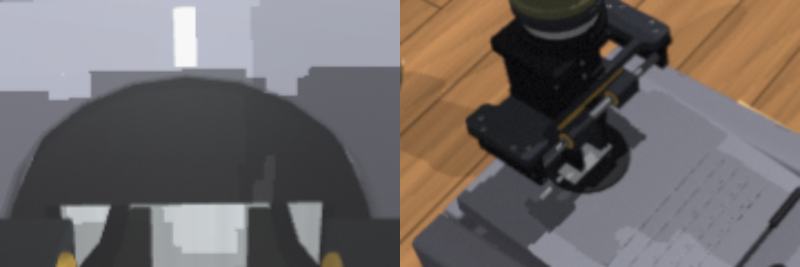

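The view shows both fingertips centred in the slot, with bright floor on either side of them. Next I press down.

play_rows --steps '[[[0, 0, 0.006, 0, 0, 0, 0.022], [0, 0, 0.006, 0, 0, 0, 0.022], [0, 0, 0.006, 0, 0, 0, 0.022], [0, 0, 0.006, 0, 0, 0, 0.022], [0, 0, 0.006, 0, 0, 0, 0.022], [0, 0, 0.005, 0, 0, 0, 0.022], [0, 0, 0.003, 0, 0, 0, 0.022], [0, 0, 0, 0, 0, 0, 0.022], [0, 0, 0, 0, 0, 0, 0.022]]]'

```text
time_s: 4.9
tool_pos: [0.5521, -0.0547, 0.2425]
tool_rot: [-180.0, 0.1, 177.0]
force: [1.9, -0.7, 2.7]
grip_width: 0.0222
grasp_force: 1.1
```

play_rows --steps '[[[0, 0, 0.002, 0, 0, 0, 0.022], [0, 0, 0, 0, 0, 0, 0.022], [0, 0, 0, 0, 0, 0, 0.022], [0, 0, 0, 0, 0, 0, 0.022]]]'

```text
time_s: 5.3
tool_pos: [0.5522, -0.0547, 0.2423]
tool_rot: [180.0, 0.1, 177.0]
force: [-1.1, 0.2, 10.7]
grip_width: 0.022
grasp_force: 5.5
```

play_rows --steps '[[[0, 0, 0.001, 0, 0, 0.06, 0.022], [0, 0, 0, 0, 0, 0.12, 0.022], [0, 0, 0, 0, 0, 0.13, 0.022], [0, 0, 0, 0, 0, 0.13, 0.022], [0, 0, 0, 0, 0, 0.13, 0.022], [0, 0, 0, 0, 0, 0.13, 0.022], [0, 0, 0, 0, 0, 0.13, 0.022], [0, 0, 0, 0, 0, 0.13, 0.022], [0, 0, 0, 0, 0, 0.13, 0.022], [0, 0, 0, 0, 0, 0.13, 0.022], [0, 0, 0, 0, 0, 0.13, 0.022], [0, 0, 0, 0, 0, 0.13, 0.022]]]'

```text
time_s: 6.5
tool_pos: [0.5529, -0.0569, 0.2422]
tool_rot: [179.8, 0.1, 91.8]
force: [-0.1, -3.7, 13.4]
grip_width: 0.022
grasp_force: 7.1
```

Run:
```python
from h import *
o=get_obs();print(o['tool_pos'],o['tool_rot'],o['force'],o['wrist_torque'])
```

```text
[ 0.55291163 -0.05689975  0.24223915] [1.79765018e+02 1.20866458e-01 9.18448263e+01] [-0.07286111 -3.67124677 13.41807345] [-0.96286768  0.34970065  0.0609685 ]
```

play_rows --steps '[[[0, 0, 0, 0, 0, 0.06, 0.022], [0, 0, 0, 0, 0, 0.06, 0.022], [0, 0, 0, 0, 0, 0.06, 0.022], [0, 0, 0, 0, 0, 0, 0.022], [0, 0, 0, 0, 0, 0, 0.022]]]'

```text
time_s: 7.0
tool_pos: [0.553, -0.0567, 0.2423]
tool_rot: [179.7, 0.1, 81.8]
force: [-0.9, -2.9, 14.2]
grip_width: 0.0222
grasp_force: 7.1
```

Run:
```python
from h import *
o=get_obs();print(o['tool_pos'],o['tool_rot'],o['force'],o['wrist_torque'])
```

```text
[ 0.5529818  -0.05674514  0.2422576 ] [1.79742395e+02 6.41426280e-02 8.18316532e+01] [-0.94695672 -2.85676021 14.16613482] [-0.83604454  0.29282262 -0.04997763]
```

play_rows --steps '[[[0, 0, 0, 0, 0, 0.05, 0.022], [0, 0, 0, 0, 0, 0.05, 0.022], [0, 0, 0, 0, 0, 0, 0.022], [0, 0, 0, 0, 0, 0, 0.022]]]'

```text
time_s: 7.4
tool_pos: [0.5532, -0.0563, 0.2423]
tool_rot: [179.7, 0.0, 76.3]
force: [-0.1, -3.6, 13.1]
grip_width: 0.0222
grasp_force: 21.2
```

Run:
```python
from h import *
o=get_obs();print(o['tool_pos'],o['tool_rot'],o['force'],o['wrist_torque'])
d=snap('wrist');s=snap('side')
g=np.hstack([cv2.resize(d['frame'][160:300,215:425],(400,267)),cv2.resize(s['frame'][150:300,140:365],(400,267))])
cv2.imwrite('pics/w3.png',g[:,:,::-1])
```

```text
[ 0.55323629 -0.05629323  0.24226854] [1.79710066e+02 4.40590598e-02 7.62598451e+01] [-0.10433386 -3.63790681 13.12872677] [-0.80210606  0.20596934  0.81756218]
```

View pics/w3.png

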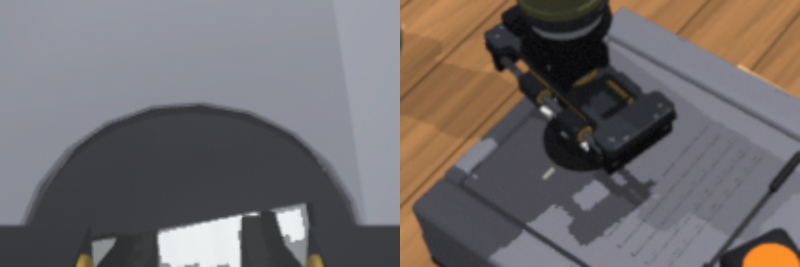

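The reaction torque has risen to 0.8 Nm and the slot sits about 10° from the tool, so the latch is at its stop. I'll back off within the slot play, then lift straight out.

play_rows --steps '[[[0, 0, 0, 0, 0, -0.07, 0.022], [0, 0, 0, 0, 0, -0.06, 0.022], [0, 0, -0.003, 0, 0, 0, 0.022], [0, 0, -0.01, 0, 0, 0, 0.022], [0, 0, -0.02, 0, 0, 0, 0.022], [0, 0, -0.04, 0, 0, 0, 0.022], [0, 0, -0.05, 0, 0, 0, 0.022], [0.05, 0, -0.02, 0, 0, 0, 0.022], [0, 0.05, 0, 0, 0, 0, 0.022], [0, -0.05, 0, 0, 0, 0, 0.022], [0, -0.05, 0, 0, 0, 0, 0.022], [0, -0.05, 0, 0, 0, 0, 0.022]]]'

```text
time_s: 8.7
tool_pos: [0.4568, 0.0039, 0.3768]
tool_rot: [-179.5, 0.8, 83.6]
force: [-0.6, -1.0, 1.4]
grip_width: 0.0219
grasp_force: 0.0
```

Run:
```python
from h import *
o=get_obs();print(o['tool_pos'],o['tool_rot'],o['force'])
t=snap('top');s=snap('side')
g=np.hstack([cv2.resize(t['frame'][190:340,275:445],(400,353)),cv2.resize(s['frame'][130:330,140:367],(400,353))])
cv2.imwrite('pics/e.png',g[:,:,::-1])
```

```text
[0.45679906 0.00386759 0.37677256] [-179.45793441    0.80043367   83.57052767] [-0.6489949  -0.99256685  1.43741758]
```

View pics/e.png

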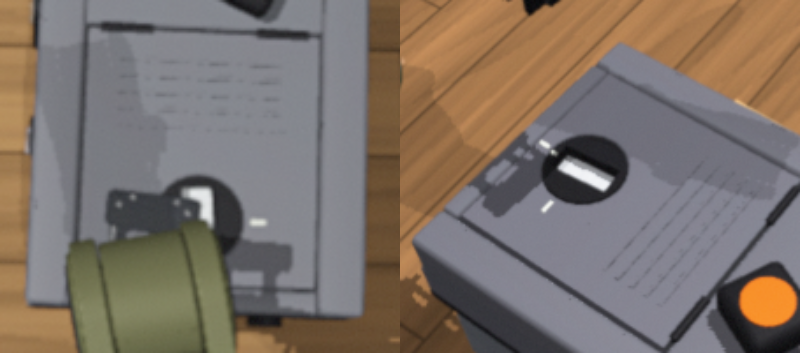

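The side view shows the cover flush and the slot turned a quarter turn, with the pointer towards the front edge. The arm is clear, so I'm handing in.

```bash
python3 -c "
from cell import *
print(sign_off())"
```

```text
the job is handed in; nothing more can be done
None
```

The filter cover is pressed flush and the latch turned clockwise to its stop. It stayed shut after I let go, the drill, tape measure and offcut weren't touched, and the job was handed in at about 9 s.

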